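# Shut and latch the airtight doughnut canister

## Task

Close up the green doughnut canister for the night: press its hinged lid fully shut, hook the wire loop of the draw latch on its front over the keeper on the lid, then snap the lever down over centre until it lies flat against the canister, with the loop still hooked. Leave the cup and saucer, the sugar pourer and the service bell beside it where they stand.

Things in the scene. Friction and masses are not known exactly. Their poses are not given: they have to be found in the camera images.
- canister: upright round canister, dark green, 136 mm across, rim 165 mm high, top of the shut lid 188 mm high; it stands firm. Origin: centre of its underside, z up. The draw latch is on its front, its own -x side (it faces the robot, turned some 25 to 50 degrees to the robot's right); the lid's hinge at its back (+x), 76 mm from the axis, 165 mm high. All latch parts move in the canister's x-z plane
- lid (a joint): hinge of the lid, rad: 0 fully shut, grows as the front of the lid rises (about its own +y axis); a stiff hinge, the lid stays where it is left; pressing its front down takes under 5 N; the lid is 141 mm across and 23 mm high above the rim
- lid_press (a point): point on the lid's flat top, on the centre line, 128 mm in front of the hinge axis, a good place to press it shut (188 mm above the counter when shut)
- keeper_seat (a point): where the centre of the loop's bar belongs in the keeper, a steel hook 20 mm wide (y) on the lid's front, open above and at both sides: a channel 11 mm wide front to back, 5.5 mm either way of this point, floor 2.5 mm below it, front lip to 7 mm above it, back wall to 1 mm above it. Lid shut: 180 mm above the counter, 86.5 mm in front of the canister's axis. Axes: the lid's
- lever_pivot (a point): fixed pivot of the lever on the canister's front, 87 mm in front of its axis, 125 mm above the counter; its axis is the canister's y. The loop is pinned to the lever 19 mm from this pivot: with the lever at 0, 18 mm below it and 7 mm nearer to the canister
- lever (a joint): angle of the steel lever, rad: 0 shut (hangs straight down, flat to the canister), 1.57 straight out to the front, at most 2.6; it stays where it is left. 22 mm wide, reaches 71 mm from the pivot. With the loop hooked it pulls from about 1.0 rad; dead centre is at about 0.3; pressed a little past this, the loop snaps the lever on to 0. Peak resistance at the pad about 3 N
- lever_pad (a point): place to press on the lever's outer face (the upper face when it sticks out), 54 mm from the pivot and 6 mm off the line from the pivot along the lever; 71 mm above the counter and 93 mm in front of the canister's axis when shut
- loop (a joint): angle of the wire loop on the lever, rad: 0 when it points straight back along the lever, towards the pivot and beyond (straight up when the lever is shut); grows as it is tipped out to the front, at most 2.9. The loop leans from upright to the front by (loop - lever). It stays where it is left
- loop_bar (a point): centre of the loop's cross bar, 70.5 mm from its pin on the lever. The loop is a U of 5 mm steel wire, 37 mm wide outside, 27 mm inside (y), and stretches up to 3 mm under load, as a stiff spring. Pinched across the 37 mm at the bar it turns between the fingers; when the bar is moved, lever and loop follow like a two-link arm. The bar enters the keeper from above, over its lip
- saucer: white espresso saucer, 128 mm in diameter, 16 mm high, origin under its centre; stands left of the canister
- espresso_cup: white espresso cup on the saucer, 68 mm in diameter, 58 mm high, origin at its underside
- sugar_pourer: glass sugar pourer, 72 mm in diameter, 167 mm high, right of the canister and farther back, origin under its centre
- service_bell: chrome counter bell, 82 mm in diameter, 66 mm high, left of the canister, origin under its centre
Not all that is in view belongs to the job. What is shaped like the espresso_cup but purple is not meant.

How it is judged:
On the way, in this order (a step that is already met when the one before it is completed fails the run):
1. the lid is shut (within 0.03 rad) (value of joint lid below 0.03 rad), for 0.2 s.
2. the loop's bar is in the keeper, behind its lip (x of loop_bar in the frame of keeper_seat between -0.005 and 0.005 m and z of loop_bar in the frame of keeper_seat between -0.004 and 0.005 m), for 0.2 s.
At the end, for the whole second after the job is handed in: The lid is shut (within 0.02 rad), the loop's bar sits in the keeper behind the lip (within 5 mm front to back and 4 mm in height of its seat), the lever is down past centre against its stop (within 0.08 rad), and the cup still stands on its saucer (value of joint lid below 0.02 rad and value of joint lever below 0.08 rad and x of loop_bar in the frame of keeper_seat between -0.005 and 0.005 m and z of loop_bar in the frame of keeper_seat between -0.004 and 0.004 m and horizontal distance between espresso_cup and saucer below 0.025 m); the robot touches nothing.
It fails at once if the saucer, cup, sugar pourer or bell is shifted by more than 25 mm (distance of any of saucer, espresso_cup, sugar_pourer, service_bell from where it was at the start of the episode above 0.025 m).
It fails at once if the cup, sugar pourer or bell is tipped by more than 0.5 rad (angle between any of espresso_cup, sugar_pourer, service_bell's own z axis and vertical above 0.5 rad).
It also fails if it takes over 62 s, if anything falls off the work surface, if the arm or the gripper's body presses on something with over 40 N, if the wrist force passes 120 N, or if a joint passes its speed limit or range.

## Robot

A 6-joint arm with a two-finger parallel gripper is mounted at the origin on a cart in front of the work surface, level with it; the furniture and walls round the work are solid. World frame = base frame: x ahead of the robot, y to its left, z up, the work surface at z = 0. Lengths are in m, angles in rad, forces in N, time in s.
With the tool pointing down it reaches from about 0.35 to 0.85 m from the base axis. Payload 8.1 kg.
Tool frame: the origin (TCP) lies at the very end of the fingers, on their centre line; the grasp point (between the pads) lies 19 mm behind it; z points along the fingers, y is the line along which they close (so a half turn about z gives the same grasp; the last joint's range is limited). The gripper opens to 93 mm and grips with 3 to 60 N. Pads are 15 mm wide; open, the fingers measure 128 mm over their backs; the gripper's body (75 mm by 188 mm) begins 65 mm behind the grasp point.
Start: joints at [-1.324, 0.13, 1.488, -0, 1.523, -0.085], TCP at [0.195, -0.567, 0.219] pointing down, gripper open.
Joint ranges: [-2.96, 2.96], [-0.89, 2.26], [0.02, 2.5], [-1.34, 4.48], [0, 2.73], [-2.66, 2.66]. Speed limits (rad/s): [2.39, 2.39, 2.79, 3.14, 3.14, 3.14].

## Interface

Orientations are given as a rotation vector (axis times angle).
In Python, from plant import robot gives the robot as it stands.
- The arm moves only by the tool play_rows, never from a script. Its argument "deltas" is one flat list of numbers, 5 for each row, row after row: the shift along the tool's x, y, z in mm, then the turn about the tool's z in degrees, then the finger opening in mm, from 0 to 93. A call has 1 to 10 rows; each row shifts and turns the commanded pose from where the row before left it, along the tool's axes as they then stand; what a row does not reach is not made up. A row lasts 1/12 s, in which the tool goes at most 41.7 mm and 7.16 degrees, less where a joint would pass 70% of its speed; a pose out of reach is approached as far as the arm can. A call with a gripper value outside its range is refused whole. The fingers move at their own pace and stop on an object; "newtons" is the grip in N (left out, the last holds). Time passes only in rows, so rows that do not move let the fingers close. It gives the time, the measured TCP pose, the force, the opening and the grip force at its end, in the units of the state.
- robot.read_state(): the state, without advancing time (a new reading comes with each control period).
- robot.read_camera(name): name is "scene" or "top"; returns a dict with "pixels" (480x640x3 uint8, blue, green, red), "mtx" (3x3 intrinsics, pixels), "eye" and "rotation" of the camera in the world. Camera axes: x right, y up, looking along -z (the intrinsics and any distortion apply to the point x, -y, -z); pixel columns grow to the right and rows downward; lengths in m; the calibration is good to about 2 mm. A picture is of the moment at which its call begins. There is no depth.
- robot.close_job(): hands the job in; it is judged then, once.
The state is a dict: "t": time; "q": joint angles; "dq": joint speeds; "joint_torque": joint torques, N m; "tool_pos": TCP position; "orientation": TCP orientation; "force": force on the tool from outside, world axes, zero at the start; "wrist_torque": the same for the moment, N m; "opening": finger opening in m; "gripper_force": force on a finger pad.
Only numpy, scipy, OpenCV 4.12 (cv2) and the standard library are available. Lean on these libraries where they do the work, as an engineer would, in place of code of your own. Each camera call takes 0.05 s, during which the arm holds its last target. There are 200 camera calls.

## Working session

There is one attempt and no reset: what is moved stays moved. The work goes in short steps, Python scripts to look and compute and a tool call to move; the robot and the scene stay as the last step left them, time stands still between calls to the robot, and variables do not carry over. Pictures are saved under pics/ and viewed, at most 10 in all, crops included, and the job is handed in when it is done.

Besides the shell and the picture viewer there is one more tool, called after ">>>" by a JSON object that holds its "name" and its "arguments". play_rows: Moves the arm, as the interface text tells. Its arguments: {"type":"object","properties":{"deltas":{"type":"array"},"newtons":{"type":"number"}},"required":["deltas"]}

```bash
mkdir -p pics; ls
cat > h.py <<'E'
import numpy as np, cv2
from plant import robot
def cam(n):
    c=robot.read_camera(n); return c
def proj(c,P):
    P=np.atleast_2d(P); R=np.array(c['rotation']); p=(P-np.array(c['eye']))@R
    p=p*[1,-1,-1]; u=p@np.array(c['mtx']).T; return u[:,:2]/u[:,2:]
def ray(c,px):
    d=np.linalg.inv(np.array(c['mtx']))@[px[0],px[1],1]; d=np.array(c['rotation'])@(d*[1,-1,-1]); return np.array(c['eye']),d
def onz(c,px,z):
    e,d=ray(c,px); return e+d*(z-e[2])/d[2]
E
python3 - <<'E'
from h import *
s=robot.read_state(); print(s)
for n in('scene','top'):
    c=cam(n); cv2.imwrite(f'pics/{n}0.png',c['pixels']); print(n,{k:v for k,v in c.items() if k!='pixels'})
E
```

```text
pics
{'t': 0.0, 'q': array([-1.32439205e+00,  1.31144045e-01,  1.48924843e+00, -1.77289521e-05,
        1.52300016e+00, -8.54070379e-02]), 'dq': array([-8.74264052e-04, -4.03919781e-05,  5.13839776e-04, -9.54288874e-05,
       -1.23585697e-03, -1.19091877e-03]), 'joint_torque': array([ 8.37102853e-04, -5.59838212e+01, -4.91756737e+01,  7.69195100e-02,
        3.52021982e-02, -1.80065367e-04]), 'tool_pos': array([ 0.19532804, -0.5667263 ,  0.21761461]), 'orientation': array([-3.09668770e+00, -5.18525544e-01,  2.54936975e-04]), 'force': array([-0.05426798, -0.22307197,  0.87082042]), 'wrist_torque': array([-0.03919857, -0.04645687,  0.02463211]), 'gripper_force': 0.0, 'opening': 0.09294203637781726}
scene {'mtx': array([[471.98002516,   0.        , 315.52637099],
       [  0.        , 471.98002516, 242.04806405],
       [  0.        ,   0.        ,   1.        ]]), 'eye': array([ 0.76597917, -0.67637022,  0.70014483]), 'rotation': array([0.918523  , 0.08562746, 0.18852709])}
top {'mtx': array([[548.27666479,   0.        , 319.9633711 ],
       [  0.        , 548.27666479, 233.45042041],
       [  0.        ,   0.        ,   1.        ]]), 'eye': array([0.4480661 , 0.08646656, 1.18184379]), 'rotation': array([ 0.11573995, -0.12587058, -1.54106728])}
```

View pics/scene0.png

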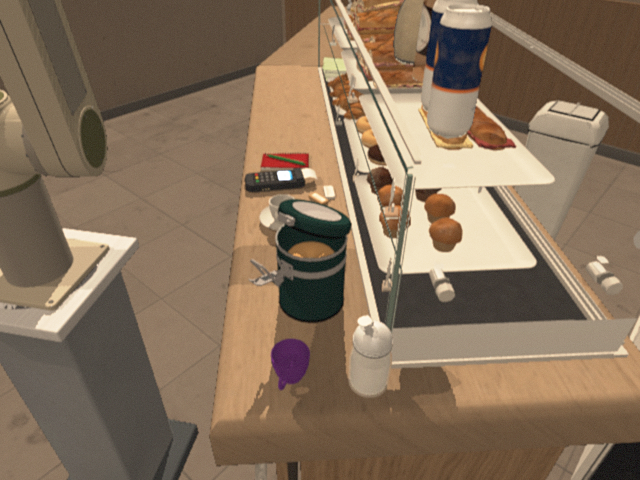

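View pics/top0.png

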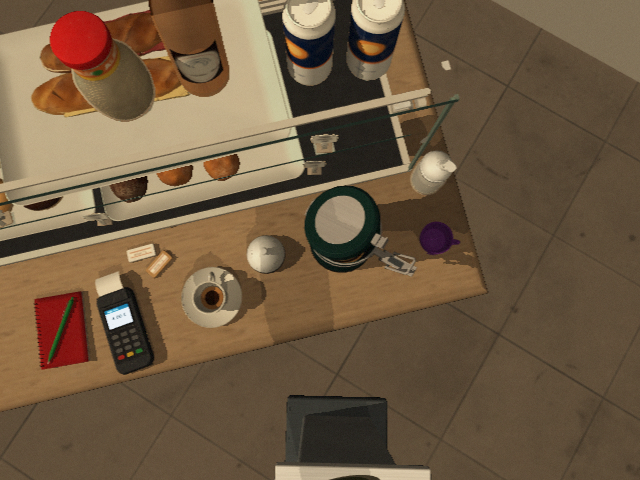

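```bash
sed -i "s/R=np.array(c\['rotation'\])/R=cv2.Rodrigues(np.array(c['rotation']))[0]/; s/d=np.array(c\['rotation'\])@/d=cv2.Rodrigues(np.array(c['rotation']))[0]@/" h.py
python3 - <<'E'
from h import *
a=cv2.imread('pics/scene0.png')[190:330,240:360]; b=cv2.imread('pics/top0.png')[180:285,295:425]
a=cv2.resize(a,(400,467),interpolation=cv2.INTER_CUBIC); b=cv2.resize(b,(400,323),interpolation=cv2.INTER_CUBIC)
o=np.zeros((467,800,3),np.uint8); o[:,:400]=a; o[:323,400:]=b; cv2.imwrite('pics/crop0.png',o)
s=cam('scene');t=cam('top')
print(onz(t,(343,228),.17), onz(t,(437,240),.05), onz(t,(211,297),.016),onz(t,(265,254),.03),onz(s,(311,318),0), onz(s,(370,390),0))
print(proj(s,[[.195,-.567,.2176]]),proj(t,[[.195,-.567,.2176]]))
E
```

```text
[0.61709944 0.03911277 0.17      ] [ 0.61706969 -0.16338399  0.05      ] [0.48769203 0.30763937 0.016     ] [0.58036433 0.19623296 0.03      ] [ 6.29311510e-01 -2.31672347e-02 -1.11022302e-16] [ 0.76476792 -0.16914318  0.        ]
[[-233.51716264  493.49946401]] [[701.87138743 482.0283661 ]]
```

View pics/crop0.png

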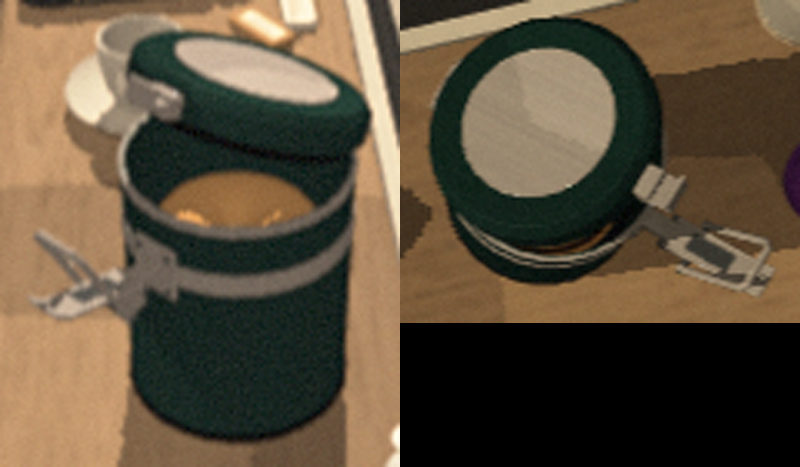

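The scene holds one dark green canister (top 343,228; scene 312,260), lid ajar and latch to the lower right (top 395,258).
Possible confusions:
- White cup on saucer (top 212,297): the espresso cup.
- Purple cup (437,238): not meant.
- White pourer (432,172): the sugar pourer. The shakers on the shelf (310,40 and 375,35) are not.
- Chrome bell (265,254).

The crop confirms the canister, with its keeper at top (380,241).

```bash
cat >> h.py <<'E'
def tri(a,pa,b,pb):
    e1,d1=ray(a,pa);e2,d2=ray(b,pb);d1/=np.linalg.norm(d1);d2/=np.linalg.norm(d2)
    k=np.linalg.lstsq(np.c_[d1,-d2],e2-e1,rcond=None)[0]; p,q=e1+k[0]*d1,e2+k[1]*d2
    return (p+q)/2,np.linalg.norm(p-q)
E
python3 - <<'E'
from h import *
s=cam('scene');t=cam('top')
def green(c):
    hsv=cv2.cvtColor(c['pixels'],cv2.COLOR_BGR2HSV); return cv2.inRange(hsv,(65,80,15),(100,255,140))
# scene body: silhouettes, tangent planes
m=green(s); e=s['eye']
L=[]
for r in range(288,302):
    x=np.where(m[r,260:360])[0]+260
    a=[np.arctan2(*ray(s,(u,r))[1][[1,0]]) for u in (x.min()-.5,x.max()+.5)]
    mid=(a[0]+a[1])/2; h=abs(a[1]-a[0])/2; L.append((mid,.068/np.sin(h)))
mid,dist=np.median(L,0); print('silh',e[:2]+dist*np.array([np.cos(mid),np.sin(mid)]),dist)
# base bottom near point along the bisector
ys=[np.where(m[290:330,u])[0].max()+290.5 for u in range(306,318)]
P=onz(s,(311.5,np.median(ys)),0); d=np.linalg.norm(P[:2]-e[:2])+.068; print('base',e[:2]+d*np.array([np.cos(mid),np.sin(mid)]))
# lid disc
def disc(c,box):
    x0,y0,x1,y1=box; h=cv2.cvtColor(c['pixels'],cv2.COLOR_BGR2HSV)[y0:y1,x0:x1]
    w=((h[...,1]<70)&(h[...,2]>100)).astype(np.uint8); cs,_=cv2.findContours(w,1,2); k=max(cs,key=cv2.contourArea)
    el=cv2.fitEllipse(cv2.convexHull(k)); return np.array(el[0])+[x0,y0],el[1:]
ds=disc(s,(290,195,348,226)); dt=disc(t,(312,192,366,246)); print(ds,dt)
D,g=tri(s,ds[0],t,dt[0]); print('disc',D,g)
K,g=tri(s,(286.5,218.5),t,(380.5,240.8)); print('keeper',K,g)
print('glass top',tri(s,(411,168),t,(456,98)))
E
```

```text
silh [0.61238465 0.05751516] 0.7497859865915203
base [0.61646773 0.03800592]
(array([316.36224174, 210.78194618]), ((14.424530029296875, 51.23013687133789), 106.13928985595703)) (array([344.5303688 , 215.22119522]), ((37.56733322143555, 45.628883361816406), 138.91128540039062))
disc [0.62910396 0.03835732 0.22027593] 0.00572807927910431
keeper [ 0.58535839 -0.02335844  0.23740901] 0.0007046229702152278
glass top (array([ 0.78019084, -0.11475852,  0.40560431]), np.float64(0.002084222254672019))
```

Run:
```python
from h import *
s=cam('scene');t=cam('top')
D,g=tri(s,(316.4,210.9),t,(340.2,220.0)); print('disc',D,g)
K,g=tri(s,(286.5,218.5),t,(380.5,240.8))
# vertical grazing: lid green outline in top: fit ellipse to hull of green upper part
h=cv2.cvtColor(t['pixels'],cv2.COLOR_BGR2HSV); m=cv2.inRange(h,(65,60,10),(105,255,140))
m[:, :300]=0; m[:,385:]=0; m[:180]=0; m[275:]=0
k=max(cv2.findContours(m,0,1)[0],key=cv2.contourArea)[:,0]
up=k[(k[:,1]<225)]; el=cv2.fitEllipse(up); print('lid outline',el)
v=(K-D)[:2]; print('az',np.degrees(np.arctan2(v[1],v[0])),np.hypot(*v),K)
for az in(50,54,58):
    f=-np.array([np.cos(np.radians(az)),np.sin(np.radians(az))])
    for th in (.3,.35,.4,.45,.5):
        pass
import math
# lid angle from disc height: 165+76 sin+23 cos ; keeper seat: hinge + (162.5 front, 15 up)
for th in np.arange(.3,.65,.05): print(round(th,2),'disc z',165+76*math.sin(th)+23*math.cos(th),'keeper z',165+162.5*math.sin(th)+15*math.cos(th),'disc back',-(76-76*math.cos(th)+23*math.sin(th)-0),'keeper front',162.5*math.cos(th)-15*math.sin(th)-76)
```

```text
disc [0.62449031 0.04651711 0.21340712] 0.00046372979775983786
lid outline ((341.84393310546875, 224.4485321044922), (72.18419647216797, 79.04426574707031), 33.59269332885742)
az -119.24983055489253 0.08008682426425641 [ 0.58535839 -0.02335844  0.23740901]
0.3 disc z 209.43227495615076 keeper z 227.35208091935178 disc back -10.19139157966476 keeper front 74.80937638299088
0.35 disc z 212.66580576210401 keeper z 234.81148440422152 disc back -12.49432339507458 keeper front 71.50459872586731
0.4 disc z 215.7801968775238 keeper z 242.09639553519895 disc back -14.955986328879696 keeper front 67.83113639083905
0.45 disc z 218.76766394656505 keeper z 249.18860582836507 disc back -17.570227505754847 keeper front 63.79817112064154
0.5 disc z 221.620739857398 keeper z 256.0703884515386 disc back -20.33051268422833 keeper front 59.41578322812251
0.55 disc z 224.33229340609873 keeper z 262.7245425321247 disc back -23.22994258888272 keeper front 54.69492640070982
0.6 disc z 226.89554712094528 keeper z 269.1344361503384 disc back -26.261270154950257 keeper front 49.64740032189721
```

>>> {"name": "play_rows", "arguments": {"deltas": [0,0,-15,-7,0,0,0,-15,-7,0,0,0,-15,-7,0,0,0,-15,-7,0,0,0,-15,-7,0,0,0,-15,-7,0,0,0,-10,0,0], "newtons": 20}}

```text
t: 0.98
tool_pos: [0.1955, -0.5676, 0.3205]
orientation: [2.7, 1.602, -0.001]
force: [0.1, -0.4, 0.2]
opening: 0.0508
gripper_force: 0.0
```

>>> {"name": "play_rows", "arguments": {"deltas": [29,3,0,0,0,29,3,0,0,0,29,3,0,0,0,29,3,0,0,0,29,3,0,0,0,29,3,0,0,0,29,3,0,0,0,29,3,0,0,0,29,3,0,0,0]}}

```text
t: 1.73
tool_pos: [0.3461, -0.3508, 0.3186]
orientation: [2.711, 1.588, 0.0]
force: [-0.2, 0.1, -0.8]
opening: 0.0008
gripper_force: 0.0
```

>>> {"name": "play_rows", "arguments": {"deltas": [29,4,0,0,0,29,4,0,0,0,29,4,0,0,0,29,4,0,0,0,29,4,0,0,0,29,4,0,0,0,29,4,0,0,0,29,4,0,0,0,0,0,0,0,0]}}

```text
t: 2.48
tool_pos: [0.488, -0.1608, 0.3183]
orientation: [-2.706, -1.593, -0.002]
force: [0.2, -0.1, 0.1]
opening: 0.0009
gripper_force: 0.0
```

>>> {"name": "play_rows", "arguments": {"deltas": [24,2,0,0,0,24,2,0,0,0,24,2,0,0,0,24,2,0,0,0,24,2,0,0,0,24,2,0,0,0,24,3,0,0,0,22,3,0,0,0,0,0,0,0,0]}}

```text
t: 3.23
tool_pos: [0.595, -0.0045, 0.3178]
orientation: [-2.707, -1.592, -0.0]
force: [0.7, -0.5, 0.3]
opening: 0.0004
gripper_force: 0.0
```

>>> {"name": "play_rows", "arguments": {"deltas": [0,0,12,0,0,0,0,12,0,0,0,0,12,0,0,0,0,12,0,0,0,0,12,0,0,0,0,8,0,0,0,0,8,0,0,0,0,8,0,0]}}

```text
t: 3.9
tool_pos: [0.5937, -0.0076, 0.234]
orientation: [2.707, 1.594, -0.0]
force: [-0.0, -1.3, 1.4]
opening: 0.0006
gripper_force: 0.8
```

>>> {"name": "play_rows", "arguments": {"deltas": [0,0,6,0,0,0,0,6,0,0,0,0,6,0,0,0,0,6,0,0,0,0,6,0,0,0,0,6,0,0,0,0,4,0,0,0,0,3,0,0,0,0,2,0,0,0,0,0,0,0]}}

```text
t: 4.73
tool_pos: [0.5936, -0.0071, 0.1891]
orientation: [-2.706, -1.595, 0.001]
force: [-1.2, -0.3, 0.1]
opening: 0.0005
gripper_force: 0.0
```

>>> {"name": "play_rows", "arguments": {"deltas": [0,0,2,0,0,0,0,2,0,0,0,0,2,0,0,0,0,0,0,0,0,0,0,0,0]}}

```text
t: 5.15
tool_pos: [0.5942, -0.0071, 0.188]
orientation: [2.705, 1.594, 0.003]
force: [-13.9, 1.0, 23.8]
opening: -0.0002
gripper_force: 11.9
```

>>> {"name": "play_rows", "arguments": {"deltas": [0,0,-20,0,0,0,0,-30,0,0,-20,0,-30,0,0,-35,0,-20,0,60,-35,0,0,0,60,-35,0,0,0,60,-35,0,0,0,60,-35,0,0,0,60,-35,0,0,0,60,-35,0,0,0,60]}}

```text
t: 5.98
tool_pos: [0.4646, -0.2402, 0.2841]
orientation: [2.706, 1.595, 0.001]
force: [-0.2, 0.2, -1.2]
opening: 0.0423
gripper_force: 0.0
```

Run:
```python
from h import *
for i in range(2): cam('top')
s=cam('scene');t=cam('top'); cv2.imwrite('pics/s1.png',s['pixels']);cv2.imwrite('pics/t1.png',t['pixels'])
a=s['pixels'][205:325,240:350]; b=t['pixels'][180:285,300:425]
o=np.zeros((436,800,3),np.uint8); o[:,:400]=cv2.resize(a,(400,436),interpolation=2); o[:336,400:]=cv2.resize(b,(400,336),interpolation=2); cv2.imwrite('pics/crop1.png',o)
print(robot.read_state()['tool_pos'])
```

```text
[ 0.46517578 -0.23966249  0.28391926]
```

View pics/crop1.png

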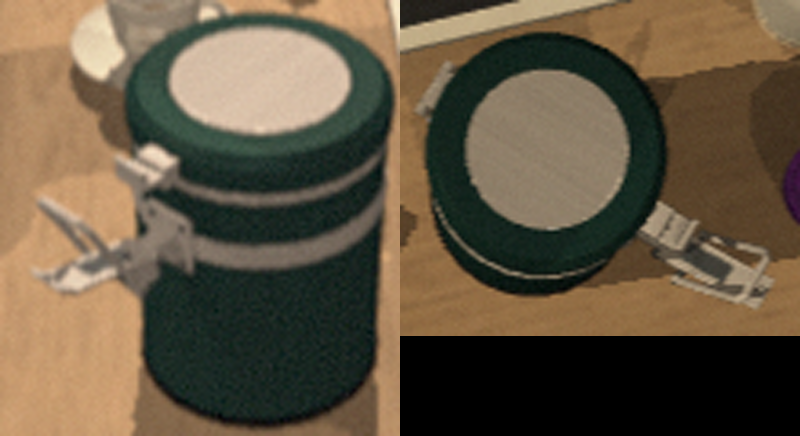

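The lid is shut and its disc is centred at top (346,227). The loop leans out over the lever near top (410,267). I need a closer look at the loop.

Run:
```python
import cv2,numpy as np
s=cv2.imread('pics/s1.png')[240:290,245:295];t=cv2.imread('pics/t1.png')[235:285,375:425]
cv2.imwrite('pics/crop2.png',np.hstack([cv2.resize(i,(400,400),interpolation=2) for i in(s,t)]))
```

```text
(no output)
```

View pics/crop2.png

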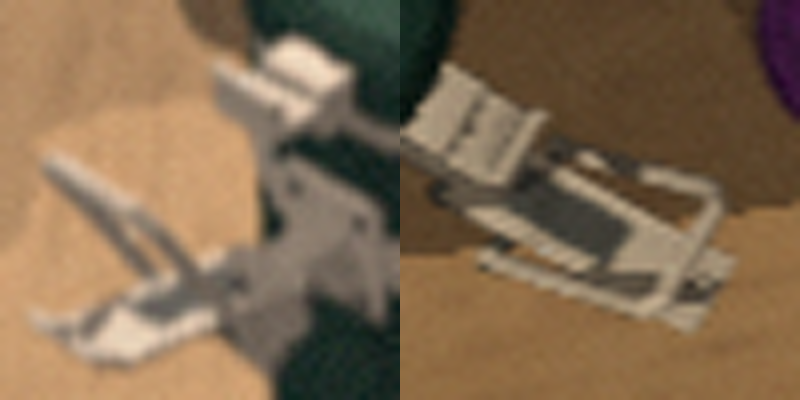

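```bash
cat > m.py <<'E'
from h import *
s=cam('scene');t=cam('top')
C1=onz(t,(346.25,226.7),.188); C,g=tri(s,(311.5,227.3),t,(346.25,226.7)); print('disc',C1,C,g)
B,g=tri(s,(256.5,263),t,(411,266)); print('bar',B,g)
K,g=tri(s,(277.8,251.9),t,(391,253.5)); print('lip',K,g, onz(t,(391,253.5),.187))
H=onz(t,(311.6,208.1),.17); print('hinge',H)
for n,v in(('bar',B-C1),('lip',K-C1),('hinge',C1-H)): print(n,np.degrees(np.arctan2(v[1],v[0])),np.hypot(v[0],v[1]))
E
python3 m.py
```

```text
disc [0.61667723 0.03402556 0.188     ] [0.61774093 0.03389211 0.18362371] 0.0006643145944490801
bar [ 0.5475279  -0.08635599  0.18212747] 0.0008808630498626576
lip [ 0.57227608 -0.04883927  0.18084013] 0.004492146639571431 [ 0.56940099 -0.04874923  0.187     ]
hinge [0.65343152 0.09891024 0.17      ]
bar -119.87383596839064 0.13882848590762673
lip -118.18357353736685 0.09401087211457394
hinge -119.52962972175223 0.07457143632687624
```

>>> {"name": "play_rows", "arguments": {"deltas": [25,0,5,0,60,25,0,5,0,60,25,0,5,0,60,25,0,5,0,60,25,0,5,0,60,25,0,5,0,60,24,-2,4,0,60,0,0,0,0,60]}}

```text
t: 6.95
tool_pos: [0.5491, -0.0803, 0.2484]
orientation: [-2.7, -1.601, -0.0]
force: [-0.4, -0.3, 0.9]
opening: 0.0601
gripper_force: 0.0
```

>>> {"name": "play_rows", "arguments": {"deltas": [0,0,15,0,60,0,0,15,0,60,0,0,15,0,60,0,0,15,0,60,0,0,10,0,60,0,0,6,0,60,0,0,0,0,60,0,0,0,0,60]}}

```text
t: 7.62
tool_pos: [0.5481, -0.0856, 0.174]
orientation: [-2.706, -1.595, -0.0]
force: [0.4, 0.0, 0.3]
opening: 0.0596
gripper_force: 0.0
```

Now close with moderate grip.

>>> {"name": "play_rows", "arguments": {"deltas": [0,0,0,0,45,0,0,0,0,38,0,0,0,0,32,0,0,0,0,30,0,0,0,0,30,0,0,0,0,30,0,0,0,0,30], "newtons": 12}}

```text
t: 8.2
tool_pos: [0.5478, -0.0859, 0.1738]
orientation: [-2.707, -1.595, 0.0]
force: [-2.7, -0.2, 2.2]
opening: 0.0361
gripper_force: 12.0
```

Run:
```python
from h import *
s=cam('scene');t=cam('top'); 
o=np.hstack([cv2.resize(i,(400,400),interpolation=2) for i in(s['pixels'][210:290,235:315],t['pixels'][205:285,345:425])])
cv2.imwrite('pics/crop3.png',o)
st=robot.read_state();print(st['tool_pos'],st['opening'],st['gripper_force'])
```

```text
[ 0.54787057 -0.08582295  0.17367954] 0.03646314024406331 12.001035064458847
```

View pics/crop3.png

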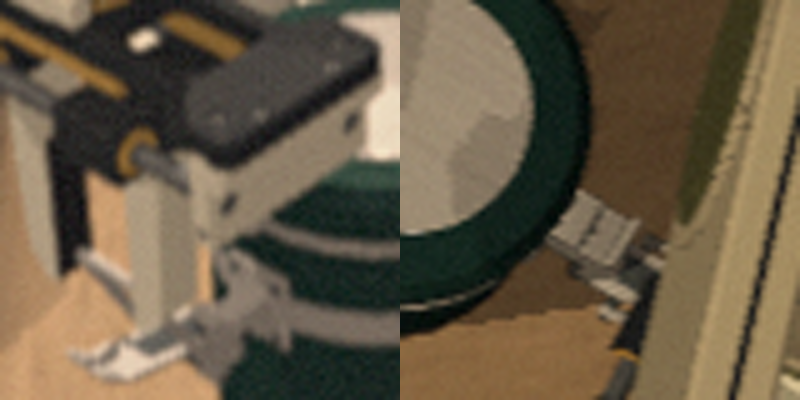

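>>> {"name": "play_rows", "arguments": {"deltas": [6,0,-4,0,30,6,0,-4,0,30,6,0,-4,0,30,6,0,-2,0,30,6,0,-1,0,30,6,0,-1,0,30,5,0,0,0,30,5,0,0,0,30,5,0,0,0,30,0,0,0,0,30]}}

```text
t: 9.13
tool_pos: [0.5732, -0.0404, 0.1896]
orientation: [2.706, 1.595, 0.001]
force: [1.6, -0.8, -2.0]
opening: 0.0359
gripper_force: 12.0
```

```bash
cat > st.py <<'E'
from h import *
import sys
def fr(p):
    v=np.array(p[:2])-[.617,.034]; return np.round([1e3*v@[-.491,-.871],1e3*v@[.871,-.491],1e3*p[2]],1)
st=robot.read_state(); print('front,tan,z',fr(st['tool_pos']),st['opening'],st['force'])
if len(sys.argv)>1:
    s=cam('scene');t=cam('top')
    cv2.imwrite('pics/'+sys.argv[1],np.hstack([cv2.resize(i,(400,400),interpolation=2) for i in(s['pixels'][220:290,245:315],t['pixels'][215:285,345:415])]))
E
python3 st.py crop4.png
```

```text
front,tan,z [ 86.3  -1.6 189.6] 0.035854560925756854 [ 1.58861189 -0.75418267 -2.01478989]
```

View pics/crop4.png

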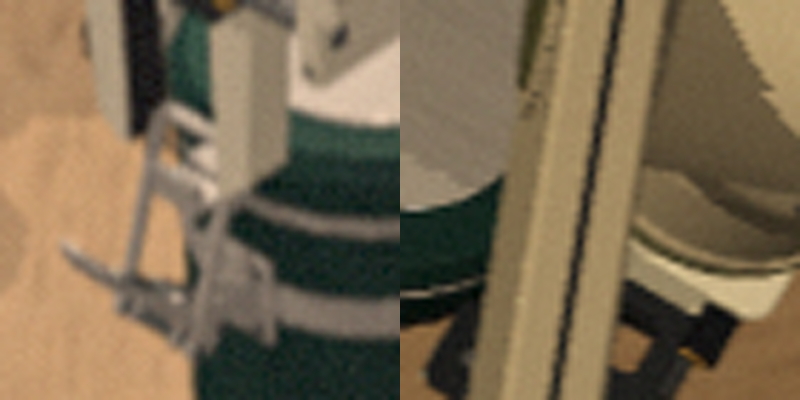

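Run:
```python
from h import *
s=cam('scene'); f=np.array([-.491,-.871]);tn=np.array([.871,-.491])
def P(a,b,z): return [*(np.array([.617,.034])+f*a/1e3+tn*b/1e3),z/1e3]
for n,p in (('lipL',(93,-10,187)),('lipR',(93,10,187)),('bar86z196L',(86,-16,196)),('bar86z200L',(86,-16,200)),('bar86z200R',(86,16,200)),('bar92z196L',(92,-16,196)),('tipL',(86,-18,189.6)),('pivot',(87,0,125))): print(n,((proj(s,P(*p))[0]-[245,220])*5.714).round())
```

```text
lipL [155. 151.]
lipR [201. 177.]
bar86z196L [156. 110.]
bar86z200L [155.  99.]
bar86z200R [230. 141.]
bar92z196L [142. 118.]
tipL [152. 123.]
pivot [199. 306.]
```

>>> {"name": "play_rows", "arguments": {"deltas": [-0.5,0,3,0,30,0,0,3,0,30,0,0,3,0,30,0,0,2,0,30,0,0,2,0,30,0,0,0,0,30]}}

```text
t: 9.78
tool_pos: [0.5724, -0.0418, 0.1762]
orientation: [2.707, 1.594, -0.0]
force: [0.9, -1.5, 1.6]
opening: 0.036
gripper_force: 12.0
```

>>> {"name": "play_rows", "arguments": {"deltas": [0,0,2,0,30,0,0,2,0,30,0,0,0,0,30]}}

```text
t: 10.03
tool_pos: [0.5725, -0.0417, 0.1724]
orientation: [2.707, 1.595, 0.0]
force: [1.1, -1.3, 1.9]
opening: 0.0356
gripper_force: 12.0
```

>>> {"name": "play_rows", "arguments": {"deltas": [0,0,1,0,30,0,0,1,0,30,0,0,0,0,30]}}

```text
t: 10.28
tool_pos: [0.5726, -0.0416, 0.1707]
orientation: [2.707, 1.595, 0.001]
force: [2.4, -0.4, 2.5]
opening: 0.0361
gripper_force: 12.0
```

>>> {"name": "play_rows", "arguments": {"deltas": [0,0,1,0,30,0,0,1,0,30,0,0,0,0,30]}}

```text
t: 10.53
tool_pos: [0.5728, -0.0415, 0.1703]
orientation: [2.706, 1.595, 0.002]
force: [-3.1, 0.9, 12.2]
opening: 0.0359
gripper_force: 12.0
```

```bash
python3 st.py crop5.png
```

```text
front,tan,z [ 87.5  -1.4 170.3] 0.03585772692044398 [-3.13758064  0.89679158 12.23103396]
```

View pics/crop5.png

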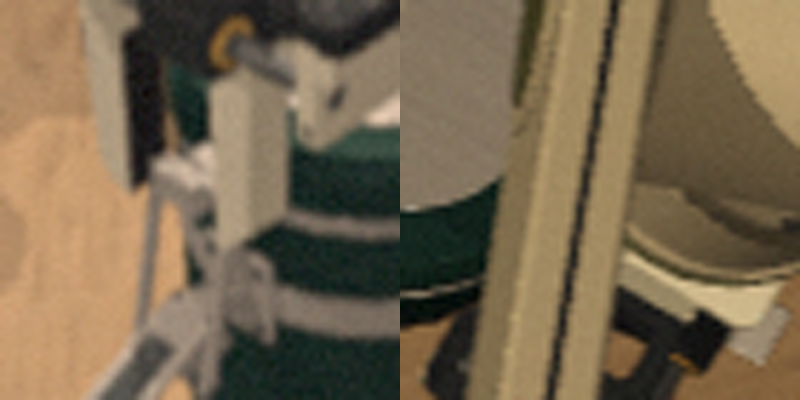

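>>> {"name": "play_rows", "arguments": {"deltas": [0,0,-0.8,0,36,0,0,0,0,45,0,0,0,0,60,0,0,0,0,60,0,0,-15,0,60,0,0,-25,0,60,0,0,-25,0,60,0,0,-20,0,60,-20,0,0,0,0,-30,0,0,0,0]}}

```text
t: 11.47
tool_pos: [0.5493, -0.0842, 0.2558]
orientation: [2.703, 1.598, 0.004]
force: [0.6, -0.3, -1.3]
opening: 0.0513
gripper_force: 0.0
```

>>> {"name": "play_rows", "arguments": {"deltas": [-35,0,0,0,0,-35,0,0,0,0,-35,0,0,0,0,-35,0,0,0,0,-35,0,0,0,0,-35,0,0,0,0,0,0,0,0,0,0,0,0,0,0]}}

```text
t: 12.13
tool_pos: [0.4453, -0.2703, 0.2538]
orientation: [-2.709, -1.589, 0.001]
force: [0.1, 0.8, 0.9]
opening: 0.0013
gripper_force: 0.0
```

```bash
python3 st.py crop6.png
```

```text
front,tan,z [ 3.493e+02 -2.000e-01  2.538e+02] 0.0013454060177621864 [0.05908391 0.81801588 0.86381442]
```

View pics/crop6.png

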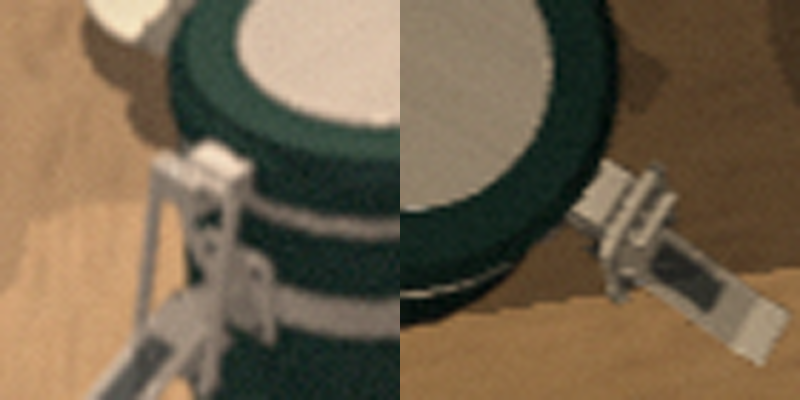

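The bar lies in the keeper channel, behind the lip (top crop 635,225 against lip 655,235), and the lever hangs out at about 1.1 rad. Next I press the lever, keeping the gripper body above the lid.

>>> {"name": "play_rows", "arguments": {"deltas": [30,0,5,0,0,30,0,5,0,0,30,0,5,0,0,30,0,5,0,0,30,0,10,0,0,30,0,20,0,0,28,0,30,0,0,0,0,30,0,0,0,0,22,0,0,0,0,0,0,0]}}

```text
t: 13.07
tool_pos: [0.5438, -0.0836, 0.1163]
orientation: [-2.698, -1.596, 0.011]
force: [-0.9, 0.8, -0.5]
opening: -0.0002
gripper_force: 0.0
```

```bash
python3 st.py
```

```text
front,tan,z [138.4  -6.  116.3] -0.00024397987562976636 [-0.94685378  0.84159597 -0.45788454]
```

>>> {"name": "play_rows", "arguments": {"deltas": [0,3,-1,0,0,0,2,0,0,0,0,0,0,0,0]}}

```text
t: 13.32
tool_pos: [0.5537, -0.09, 0.1262]
orientation: [2.704, 1.593, 0.005]
force: [0.1, -0.3, 0.5]
opening: 0.0006
gripper_force: 0.0
```

```bash
python3 st.py
```

```text
front,tan,z [139.1   5.7 126.2] 0.0006119745824838758 [ 0.14567798 -0.31572337  0.52184307]
```

>>> {"name": "play_rows", "arguments": {"deltas": [0,-3,4,0,0,0,-2,4,0,0,0,0,4,0,0,0,0,2,0,0,0,0,0,0,0,0,0,0,0,0]}}

```text
t: 13.82
tool_pos: [0.547, -0.0871, 0.1092]
orientation: [-2.707, -1.594, 0.0]
force: [0.3, -0.2, 0.4]
opening: 0.0007
gripper_force: 0.0
```

```bash
python3 st.py
```

```text
front,tan,z [139.9  -1.5 109.2] 0.000679421335237075 [ 0.28980404 -0.19393735  0.3916229 ]
```

Push inward horizontally.

>>> {"name": "play_rows", "arguments": {"deltas": [3,0,0,0,0,3,0,0,0,0,3,0,0,0,0,3,0,0,0,0,3,0,0,0,0,2,0,0,0,0,2,0,0,0,0,0,0,0,0,0]}}

```text
t: 14.48
tool_pos: [0.5563, -0.0707, 0.1094]
orientation: [2.706, 1.595, -0.002]
force: [-2.6, -4.0, 1.6]
opening: 0.0006
gripper_force: 2.5
```

```bash
python3 st.py
```

```text
front,tan,z [121.   -1.4 109.4] 0.0005968309492401492 [-2.62453457 -3.96053925  1.59084674]
```

>>> {"name": "play_rows", "arguments": {"deltas": [2,0,0,0,0,2,0,0,0,0,2,0,0,0,0,2,0,0,0,0,2,0,0,0,0,2,0,0,0,0,0,0,0,0,0]}}

```text
t: 15.07
tool_pos: [0.5618, -0.06, 0.1088]
orientation: [-2.706, -1.594, 0.002]
force: [-2.5, -4.0, -1.2]
opening: 0.0004
gripper_force: 1.7
```

>>> {"name": "play_rows", "arguments": {"deltas": [1,0,0,0,0,1,0,0,0,0,1,0,0,0,0,0,0,0,0,0]}}

```text
t: 15.4
tool_pos: [0.5641, -0.0568, 0.1096]
orientation: [-2.706, -1.595, -0.001]
force: [0.6, -0.2, -0.5]
opening: 0.0004
gripper_force: 0.2
```

```bash
python3 st.py
```

```text
front,tan,z [105.   -1.5 109.6] 0.00043858773325633336 [ 0.61346538 -0.23023069 -0.54534123]
```

>>> {"name": "play_rows", "arguments": {"deltas": [1,0,0,0,0,1,0,0,0,0,0,0,0,0,0,-10,0,0,0,0,-20,0,0,0,0,-20,0,-10,0,0,-20,0,-20,0,0,-30,0,-30,0,0,-30,0,-30,0,0]}}

```text
t: 16.15
tool_pos: [0.501, -0.1686, 0.1986]
orientation: [-2.704, -1.596, 0.0]
force: [0.6, -0.9, 0.2]
opening: 0.0002
gripper_force: 0.0
```

>>> {"name": "play_rows", "arguments": {"deltas": [-35,0,-10,0,0,-35,0,0,0,0,-35,0,0,0,0,-35,0,0,0,0,0,0,0,0,0,0,0,0,0,0]}}

```text
t: 16.65
tool_pos: [0.4336, -0.2924, 0.2086]
orientation: [2.709, 1.59, 0.001]
force: [-0.1, 0.2, 0.2]
opening: 0.0005
gripper_force: 0.0
```

```bash
sed -i 's/220:290,245:315/220:310,230:320/; s/215:285,345:415/205:295,335:425/' st.py; python3 st.py crop7.png
```

```text
front,tan,z [374.3   0.5 208.6] 0.0005359706271584835 [-0.06129756  0.22820524  0.18226889]
```

View pics/crop7.png

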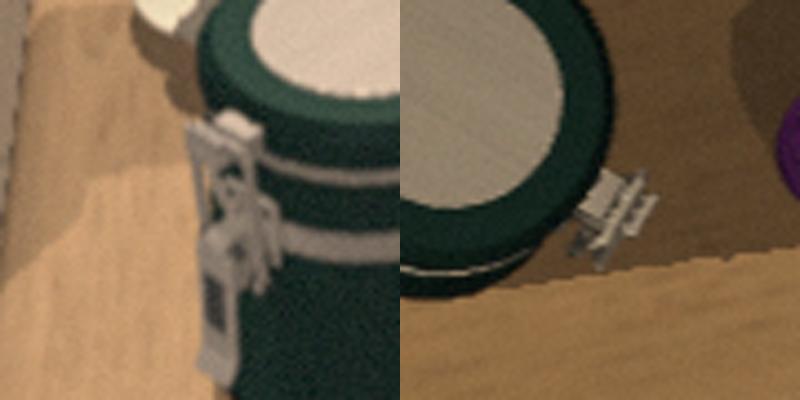

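The lever now hangs vertically and flat (scene crop 220,300). The bar is behind the lip (top crop 622,220) and the lid is shut.

```bash
python3 -c "
from plant import robot
print(robot.close_job())"
```

```text
the job is handed in; nothing more can be done
None
```

I handed the job in at about 17 s: in the last pictures the lid is shut, the loop is hooked behind the keeper's lip and the lever lies flat. The arm touched only the canister, but I did not re-measure the cup, saucer, pourer or bell, and the hand-in gave no verdict.

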